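Close the gel caster and poise the comb over its slots

TASK

Get the gel caster ready for pouring: gently slide its movable end wall up to the gel tray and on until movable wall, tray and fixed end wall stand firmly together without a gap. Then lift the comb with the eight broad teeth out of the drying rack, carry it over the things on the bench, and stop with it level and lined up with the tray's comb slots nearest the fixed wall, its bar about a centimetre above the bottoms of the slots and touching nothing. I pour before it goes in, so finish while still holding it there, and leave the other comb and everything else on the bench undisturbed.

Things in the scene. Friction and masses are not known exactly. Their poses are not given: they have to be found in the camera images.
- caster: Gel caster, fixed: grey base 260 x 150 mm (x by y), top 18 mm above the bench. Origin: centre of its footprint, bench height. +x points to the fixed end wall: white, 124 mm wide, 12 mm thick, top 58 mm above the bench, inner face at x = +105 mm. Black cam pegs stand 16 mm above both end walls near y = +-48 mm. Guide ribs 8 mm high at y = +-58 to 65 mm keep the tray straight.
- wall_back (a point): Middle of the movable end wall's outer (-x) face, the face to push on, 38 mm above the bench; axes are the caster's; at x = -109 mm of the caster plus the joint value. The wall is white, 14 mm thick along x, 112 mm wide, reaching from 1 to 39 mm above the caster's base; its black gasket side faces the tray. Behind it the base is bare for at least 40 mm.
- movable_wall (a joint): Travel of the movable end wall along the caster's +x, in m, 0 to 0.094; larger is nearer the fixed wall. Drag about 2.5 N; it stays where left. It starts 20 to 65 mm short of the loose tray, then pushes the tray along (1 to 2 N more). Reads 0.090 when both walls and tray are firmly together: a hard stop; 8 to 15 N is enough there.
- tray: Clear open-ended gel tray, loose on the caster's base: 110 (x) x 112 mm (y), floor 4 mm, side walls 4 mm thick, 32 mm high. Origin: centre of its underside, 18 mm above the bench; axes as the caster's. Two pairs of slots 15 mm wide, 8 mm deep, black line at the bottom, in the side walls at x = +28 and -22 mm. Home: x = +50, y = 0 mm of the caster; starts 5 to 15 mm short of it.
- slots (a point): Target: midway between the bottoms of the two slots nearest the fixed wall, 28 mm along x and 24 mm above the tray's underside (42 mm above the bench); moves with the tray, axes as the tray's. A seated comb would lie along y with the middle of its bar's underside here.
- broad_comb: White comb, EIGHT BROAD teeth (8 mm wide, 2 mm thick, hanging 18 mm below the bar). Bar 132 mm along y, 9 mm thick, 12 mm high; on its middle ONE SHORT grip tab, 44 mm along y, 9 mm thick, top 36 mm above the bar's underside: pinch its thickness. Same both ways round, 50 g. Origin: middle of the bar's underside, z up. Hangs upright in the rack, bar's underside 40 mm above the bench.
- fine_comb: The other white comb, to be left alone: FIFTEEN NARROW teeth (3.8 mm) and a LONG grip tab, 84 mm along y; otherwise the same shape and origin. Hangs in the same rack, 90 mm from the first, nearer or farther.
- rack: Dark steel drying rack, fixed: base 150 x 126 mm (x by y), notched side cheeks 50 mm high at y = +-60 mm; notches 14 mm wide, 10 mm deep at x = -45, 0, +45 mm; the combs hang in the outer two, along the rack's y. Origin: centre of its footprint, bench height. Rack and caster stand left and right of the robot, either way, with bystanders between.
- bottle: Bystander: closed glass reagent bottle, 72 mm across, 150 mm tall. Origin at its underside.
- beaker: Bystander: glass beaker, 70 mm across, 95 mm tall. Origin at its underside.
- tube_rack: Bystander: yellow tube rack on a red foot, 130 x 90 mm, 50 mm high, tubes to 79 mm. Origin at its underside.
- tip_box: Bystander: blue pipette tip box with clear lid, 87 x 124 x 85 mm high. Origin at its underside.
- tube_box: Bystander: small cardboard storage box, 77 x 77 x 50 mm. Origin at its underside.
- spatula: Bystander: plastic gel spatula lying flat, 200 mm long, blade 70 mm wide. Origin at the middle of its underside.
- marker: Bystander: marker pen lying flat, 133 mm long, 17 mm thick. Origin at its underside.
Not all that is in view belongs to the job. What is shaped like the broad_comb but blue, orange or purple is not meant.

How it is judged:
On the way, in this order (a step that is already met when the one before it is completed fails the run):
1. the tray stands firmly between both end walls (value of joint movable_wall above 0.0875 m and x of tray in the frame of caster above 0.0478 m), for 0.2 s.
2. the broad-toothed comb is lifted clear of the rack (height (world z) of broad_comb above 0.09 m and contact force between broad_comb and rack below 0.05 N and contact force between the fingers and broad_comb above 0.3 N), for 0.2 s.
At the end, for the whole second after the job is handed in: Wall joint over 0.0875, tray within 2.2 mm of home; broad comb held still in the fingers, bar 3 to 20 mm above the slot bottoms, within 4.5 mm across and 5 mm along, turned under 0.08 and tilted under 0.09 rad, touching neither tray nor caster; other comb (15 mm) and bystanders (30 mm) not moved (all of step 1 and x of broad_comb in the frame of slots between -0.0045 and 0.0045 m and y of broad_comb in the frame of slots between -0.005 and 0.005 m and z of broad_comb in the frame of slots between 0.003 and 0.02 m and angle between the y axis of broad_comb and the y axis of tray, either way round below 0.08 rad and angle between broad_comb's own z axis and vertical below 0.09 rad and contact force between broad_comb and tray below 0.05 N and contact force between broad_comb and caster below 0.05 N and contact force between the fingers and broad_comb above 0.3 N and linear speed of broad_comb below 0.02 m/s and distance of fine_comb from where it was at the start of the episode below 0.015 m and distance of each of bottle, beaker, tube_rack, tip_box, tube_box, spatula, marker from where it was at the start of the episode below 0.03 m); the arm keeps its last pose, push and grip.
It fails at once if the caster is pushed with more than 35 N (contact force between the fingers and caster above 35 N).
It fails at once if the fine comb is disturbed (15 mm) (distance of fine_comb from where it was at the start of the episode above 0.015 m).
It fails at once if a bystander is moved by 30 mm (distance of any of bottle, beaker, tube_rack, tip_box, tube_box, spatula, marker from where it was at the start of the episode above 0.03 m).
It fails at once if a standing bystander is tipped (angle between any of bottle, beaker, tube_rack, tip_box's own z axis and vertical above 0.35 rad).
It also fails if it takes over 61 s, if anything falls off the work surface, if the arm or the gripper's body presses on something with over 40 N, if the wrist force passes 120 N, or if a joint passes its speed limit or range.

ROBOT

A 7-joint arm with a two-finger parallel gripper is mounted at the origin on the work surface. World frame = base frame: x ahead of the robot, y to its left, z up, the work surface at z = 0. Lengths are in m, angles in rad, forces in N, time in s.
With the tool pointing down it reaches from about 0.4 to 0.85 m from the base axis. Payload 10.4 kg.
Tool frame: the origin (TCP) lies between the finger pads; the fingertips stand 11 mm ahead of it and the grasp point (between the pads) lies 8 mm behind it (r.tcp_to_tips is the distance from the TCP to the fingertips, in m); z points along the fingers, y is the line along which they close (so a half turn about z gives the same grasp; the last joint's range is limited). The gripper opens to 87 mm and grips with 3 to 60 N. Pads are 19 mm wide; open, the fingers measure 117 mm over their backs; the gripper's body (75 mm by 190 mm) begins 51 mm behind the grasp point.
Start: joints at [-1.294, 0.332, -0.065, 1.46, 0.022, 1.35, -0.088], TCP at [0.185, 0.597, 0.234] pointing down, gripper open.
Joint ranges: [-2.6, 2.6], [-0.5, 2.12], [-1.47, 1.34], [0.16, 2.42], [-1.27, 4.41], [0.06, 2.06], [-2.6, 2.6]. Speed limits (rad/s): [2.22, 2.22, 2.79, 2.79, 3.14, 3.14, 3.14].

INTERFACE

Orientations are given as a unit quaternion [x, y, z, w].
In Python, from bench import r gives the robot as it stands. The module is installed in compiled form; this text tells all that it offers.
- The arm moves only by the shell command python3 -m crank 'ROWS' [FORCE]. ROWS is JSON, a list of rows, each an object of numbers: "claw": the closure, from -1 (fully open) to 1 (shut); "dx", "dy", "dz": the shift along the tool's x, y, z each as a share of 3 cm, from -1 to 1; "ax", "ay", "az": the turn, a rotation vector about the tool's x, y, z each as a share of 6 degrees, from -1 to 1. A call has 1 to 8 rows; each row shifts and turns the commanded pose from where the row before left it, along the tool's axes as they then stand; what a row does not reach is not made up. A row lasts 1/12 s, in which the tool goes at most 41.7 mm and 7.16 degrees, less where a joint would pass 70% of its speed; a pose out of reach is approached as far as the arm can. A call with a number of a shift or a turn outside -1 to 1 is refused whole. A call with a gripper value outside its range is refused whole. The fingers move at their own pace and stop on an object; FORCE is the grip in N (left out, the last holds). Time passes only in rows, so rows that do not move let the fingers close. It gives the time, the measured TCP pose, the force, the opening and the grip force at its end, in the units of the state.
- r.read_state(): the state, without advancing time (a new reading comes with each control period).
- r.camera(name): name is "side" or "top" or "wrist"; returns a dict with "color" (400x640x3 uint8, red, green, blue), "mtx" (3x3 intrinsics, pixels), "R" (3x3) and "t" (3): a world point X has camera coordinates R X + t; the wrist camera has in their place "hand_eye" (4x4, takes a point from camera to tool coordinates, whose origin is the TCP and whose axes are the flange's). Camera axes: x right, y down, z forward; pixel columns grow to the right and rows downward; lengths in m; the calibration is good to about 2 mm. A picture is of the moment at which its call begins: read the wrist's pose just before it. There is no depth.
- r.close_job(): hands the job in; it is judged then, once.
The state is a dict: "time": time; "joint_positions": joint angles; "joint_vel": joint speeds; "joint_torque": joint torques, N m; "ee_pos": TCP position; "eef_rot": TCP orientation; "ft_force": force on the tool from outside, world axes, zero at the start; "torque": the same for the moment, N m; "width": finger opening in m; "grip_force": force on a finger pad.
Only numpy, scipy, OpenCV 4.12 (cv2) and the standard library are available. Lean on these libraries where they do the work, as an engineer would, in place of code of your own. Each camera call takes 0.05 s, during which the arm holds its last target. There are 200 camera calls.

## Working session

There is one attempt and no reset: what is moved stays moved. The work goes in short steps, Python scripts to look and compute and a shell command to move; the robot and the scene stay as the last step left them, time stands still between calls to the robot, and variables do not carry over. Pictures are saved under pics/ and viewed, at most 10 in all, crops included, and the job is handed in when it is done.

```bash
mkdir -p pics
python3 - <<'E'
from bench import r
import cv2,numpy as np
s=r.read_state();print(s)
for n in("top","side"):
    c=r.camera(n);cv2.imwrite(f"pics/{n}0.png",c["color"][:,:,::-1]);print(n,c["mtx"],c["R"],c["t"])
c=r.camera("wrist");print(c["hand_eye"],c["mtx"]);cv2.imwrite("pics/wrist0.png",c["color"][:,:,::-1])
E
```

```text
{'time': 0.0, 'joint_positions': array([-1.29356614,  0.3328582 , -0.06468618,  1.46093434,  0.02163552,
        1.34989108, -0.08849039]), 'joint_vel': array([-4.61230397e-04, -2.03696265e-03, -1.44024147e-04,  9.86429098e-04,
       -5.50485642e-04,  3.27982105e-05, -2.36766293e-05]), 'joint_torque': array([-1.01361138e-04, -6.23279500e+01,  2.43035116e-02, -3.89862835e+01,
       -6.14277553e-02,  4.02714859e-02,  1.65510774e-04]), 'ee_pos': array([0.18451473, 0.59676063, 0.23276577]), 'eef_rot': array([ 1.49341684e-01,  9.88785404e-01, -6.95345928e-04, -5.26326424e-05]), 'ft_force': array([ 0.07103967, -0.90675351,  0.9623132 ]), 'torque': array([0.03231755, 0.00375728, 0.02553777]), 'grip_force': 0.0, 'width': 0.08662881356517184}
top [[365.98218186   0.         321.69400315]
 [  0.         365.98218186 198.92428622]
 [  0.           0.           1.        ]] [[ 0.0461288  -0.99893338  0.00205983]
 [-0.96614463 -0.04513848 -0.25402178]
 [ 0.25384381  0.00972763 -0.96719631]] [-0.00769395  0.55395943  0.87136092]
side [[387.9752373    0.         316.10692671]
 [  0.         387.9752373  205.45473897]
 [  0.           0.           1.        ]] [[ 0.93337249 -0.35890458 -0.00181319]
 [-0.24262792 -0.62724289 -0.74006624]
 [ 0.26447585  0.6911974  -0.67253154]] [-0.50787196  0.16300861  1.1100157 ]
[[-5.85829485e-04 -9.64690323e-01 -2.63386101e-01  7.11600403e-02]
 [ 9.99999795e-01 -6.33676402e-04  9.67102214e-05 -7.48186925e-04]
 [-2.60196971e-04 -2.63385990e-01  9.64690496e-01 -1.51028880e-01]
 [ 0.00000000e+00  0.00000000e+00  0.00000000e+00  1.00000000e+00]] [[351.67832874   0.         319.00059681]
 [  0.         351.67832874 194.84996686]
 [  0.           0.           1.        ]]
```

View pics/top0.png

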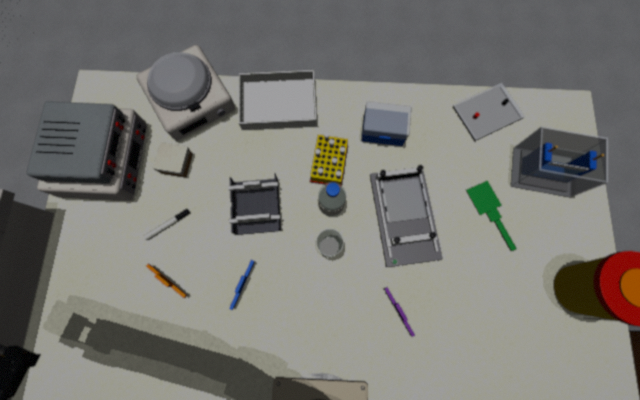

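View pics/side0.png

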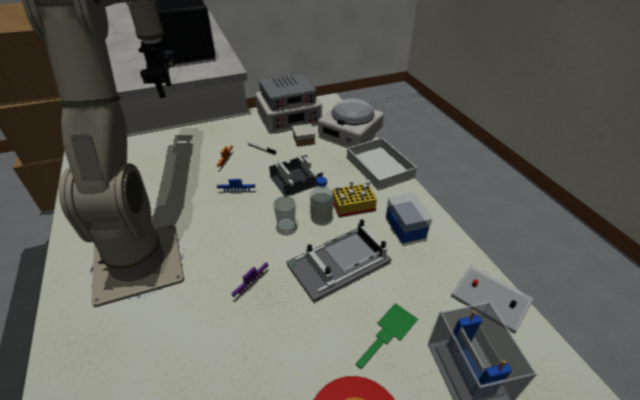

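The top view shows the rack at (256,205) on the robot's left with a comb along each outer notch. The caster is at (405,215) on the right. Its bare strip is at the near (lower) end, so the fixed wall is the far one. The blue, orange and purple combs are decoys. Next I'll enlarge the rack and caster.

Run:
```python
import cv2,numpy as np
a=cv2.imread("pics/top0.png");s=cv2.imread("pics/side0.png")
f=lambda i,x,y,w,h,W,H:cv2.resize(i[y:y+h,x:x+w],(W,H),interpolation=cv2.INTER_CUBIC)
A=f(a,220,165,72,81,360,405)   # x5
B=f(a,362,160,85,112,425,560) # x5
A=cv2.copyMakeBorder(A,0,155,0,0,cv2.BORDER_CONSTANT)
cv2.imwrite("pics/crop1.png",np.hstack([A,B]))
C=f(s,260,145,75,55,400,293);D=f(s,280,215,120,90,400,300)
cv2.imwrite("pics/crop2.png",np.hstack([cv2.copyMakeBorder(C,0,7,0,0,cv2.BORDER_CONSTANT),D]))
```

```text
(no output)
```

View pics/crop1.png

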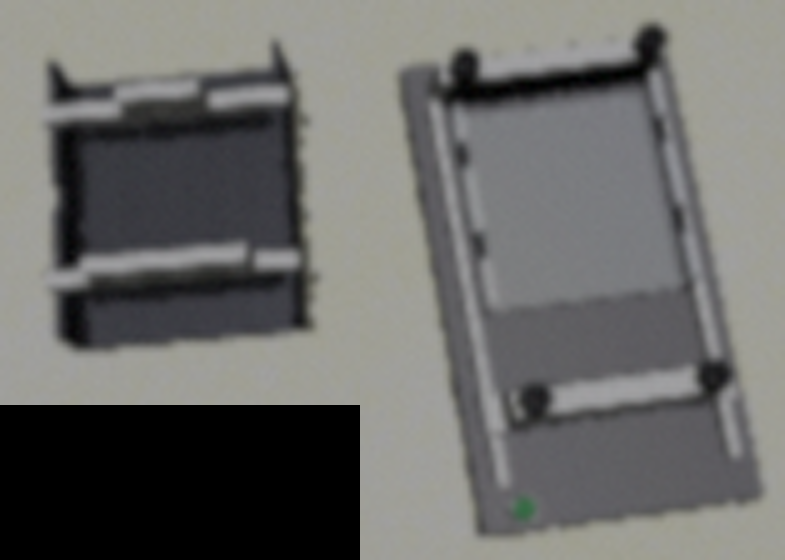

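The far comb in the rack, top at (256,183), has the short tab of about 17 px. The near one at (257,216) has the long tab of about 34 px. So the far comb is the broad one. Now I'll work out the poses.

```bash
cat > h.py <<'E'
import numpy as np,cv2
from scipy.spatial.transform import Rotation as Ro
from bench import r
def cast(R,t,K,uv,z):
    o=-R.T@t; d=R.T@np.linalg.solve(K,[uv[0],uv[1],1.]); return o+d*(z-o[2])/d[2]
def wrist():
    s=r.read_state(); c=r.camera("wrist"); T=np.eye(4);T[:3,:3]=Ro.from_quat(s["eef_rot"]).as_matrix();T[:3,3]=s["ee_pos"]
    M=np.linalg.inv(T@c["hand_eye"]); return c["color"][:,:,::-1].copy(),M[:3,:3],M[:3,3],c["mtx"],s
def top(): c=r.camera("top");return c["R"],c["t"],c["mtx"]
def proj(R,t,K,X): p=K@(R@np.asarray(X,float)+t);return p[:2]/p[2]
E
python3 - <<'E'
from h import *
R,t,K=top();np.set_printoptions(precision=4,suppress=True)
print("cam",-R.T@t)
B=lambda x,y:(362+(x-360)/5,160+y/5); A=lambda x,y:(220+x/5,165+y/5)
for n,p,z in [("fl",B(403,68),.018),("nl",B(480,520),.018),("nl0",B(480,532),0),("nr",B(760,485),.018),("nr0",B(760,497),0),
 ("pegFL",B(465,55),.074),("pegFR",B(651,33),.074),("pegML",B(537,392),.073),("pegMR",B(713,368),.073),
 ("mwall top back L",B(520,422),.057),("mwall back R",B(735,395),.057),("tray near L",B(492,310),.022),("tray near R",B(685,287),.022),
 ("tabL",A(117,90),.076),("tabR",A(197,84),.076),("barL",A(47,112),.052),("barR",A(291,95),.052),("ftabL",A(84,265),.076),("ftabR",A(247,250),.076)]:
    print(n,cast(R,t,K,p,z))
s=r.read_state();print(Ro.from_quat(s["eef_rot"]).as_matrix())
E
```

```text
cam [0.3144 0.0088 0.9835]
fl [ 0.6468 -0.1138  0.018 ]
nl [ 0.4004 -0.157   0.018 ]
nl0 [ 0.3957 -0.1601  0.    ]
nr [ 0.4253 -0.3036  0.018 ]
nr0 [ 0.421  -0.3092  0.    ]
pegFL [ 0.6362 -0.1391  0.074 ]
pegFR [ 0.653  -0.2369  0.074 ]
pegML [ 0.4602 -0.176   0.073 ]
pegMR [ 0.4764 -0.2644  0.073 ]
mwall top back L [ 0.447  -0.1705  0.057 ]
mwall back R [ 0.4659 -0.2799  0.057 ]
tray near L [ 0.5113 -0.1625  0.022 ]
tray near R [ 0.5287 -0.266   0.022 ]
tabL [0.5857 0.2227 0.076 ]
tabR [0.5909 0.1815 0.076 ]
barL [0.579  0.2642 0.052 ]
barR [0.5944 0.1356 0.052 ]
ftabL [0.4927 0.23   0.076 ]
ftabR [0.5043 0.1484 0.076 ]
[[-0.9554  0.2953 -0.0002]
 [ 0.2953  0.9554 -0.0008]
 [-0.     -0.0008 -1.    ]]
```

View pics/crop2.png

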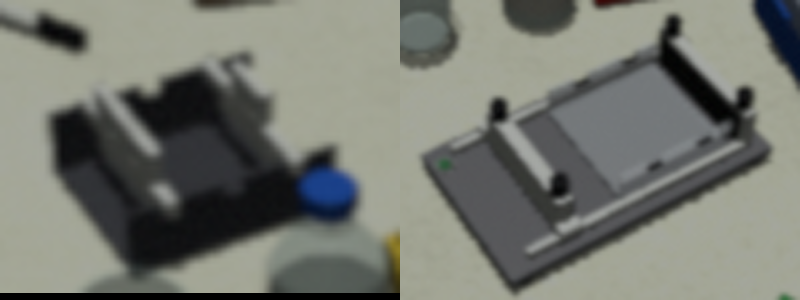

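The side crop agrees: the short tab is on the far comb. The caster's bare strip is at its near end and the movable wall's near face points to the robot. From the rays, the caster sits at about (0.538, -0.2075) with a yaw of about 9.8°. I'll turn the tool to the caster's axes, close the fingers and pass over the rack for a near look.

```bash
python3 -m crank '[{"az":-0.9,"claw":1},{"az":-0.9,"claw":1},{"az":-0.9,"claw":1},{"az":-0.9,"claw":1},{"az":-0.9,"claw":1}]' 20 
for i in 1 ; do python3 -m crank '[{"dx":-0.5,"dy":-0.9,"claw":1},{"dx":-0.5,"dy":-0.9,"claw":1},{"dx":-0.5,"dy":-0.9,"claw":1},{"dx":-0.5,"dy":-0.9,"claw":1},{"dx":-0.5,"dy":-0.9,"claw":1},{"dx":-0.5,"dy":-0.9,"claw":1},{"dx":-0.5,"dy":-0.9,"claw":1},{"dx":-0.5,"dy":-0.9,"claw":1}]'; done
python3 -m crank '[{"dx":-0.5,"dy":-0.9,"claw":1},{"dx":-0.5,"dy":-0.9,"claw":1},{"dx":-0.5,"dy":-0.9,"claw":1},{"dx":-0.5,"dy":-0.9,"claw":1},{"dx":-0.5,"dy":-0.9,"claw":1},{"dx":-0.5,"dy":-0.9,"claw":1},{"dx":-0.5,"dy":-0.9,"claw":1},{"claw":1}]'
python3 - <<'E'
from h import *
i,R,t,K,s=wrist();cv2.imwrite("pics/rack1.png",i);np.savez("rack1",R=R,t=t,K=K)
print(s["ee_pos"],Ro.from_quat(s["eef_rot"]).as_matrix())
E
```

```text
[0.18452443 0.59692184 0.23307238] [[-9.55393332e-01  2.95336313e-01 -2.06634157e-04]
 [ 2.95336383e-01  9.55392991e-01 -8.09031921e-04]
 [-4.15196796e-05 -8.33970287e-04 -9.99999651e-01]]invalid input at $[0]: expected keys claw, dx, dy, dz, ax, ay, az
invalid input at $[0]: expected keys claw, dx, dy, dz, ax, ay, az
invalid input at $[0]: expected keys claw, dx, dy, dz, ax, ay, az
```

View pics/rack1.png

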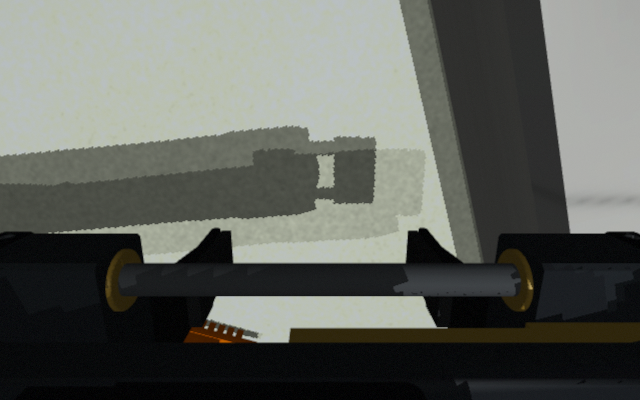

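The view shows only bench and shadow, because the rows were refused (every key is required). The view is clear above about row 230, which is the tool's +x side. I'll resend with all keys.

```bash
python3 -m crank '[{"claw":1,"dx":0,"dy":0,"dz":0,"ax":0,"ay":0,"az":-0.9},{"claw":1,"dx":0,"dy":0,"dz":0,"ax":0,"ay":0,"az":-0.9},{"claw":1,"dx":0,"dy":0,"dz":0,"ax":0,"ay":0,"az":-0.9},{"claw":1,"dx":0,"dy":0,"dz":0,"ax":0,"ay":0,"az":-0.9},{"claw":1,"dx":0,"dy":0,"dz":0,"ax":0,"ay":0,"az":-0.9}]' 20 
python3 -m crank '[{"claw":1,"dx":-0.7,"dy":-0.8,"dz":0,"ax":0,"ay":0,"az":0},{"claw":1,"dx":-0.7,"dy":-0.8,"dz":0,"ax":0,"ay":0,"az":0},{"claw":1,"dx":-0.7,"dy":-0.8,"dz":0,"ax":0,"ay":0,"az":0},{"claw":1,"dx":-0.7,"dy":-0.8,"dz":0,"ax":0,"ay":0,"az":0},{"claw":1,"dx":-0.7,"dy":-0.8,"dz":0,"ax":0,"ay":0,"az":0},{"claw":1,"dx":-0.7,"dy":-0.8,"dz":0,"ax":0,"ay":0,"az":0},{"claw":1,"dx":-0.7,"dy":-0.8,"dz":0,"ax":0,"ay":0,"az":0},{"claw":1,"dx":-0.7,"dy":-0.8,"dz":0,"ax":0,"ay":0,"az":0}]'
python3 -m crank '[{"claw":1,"dx":-0.7,"dy":-0.8,"dz":0,"ax":0,"ay":0,"az":0},{"claw":1,"dx":-0.7,"dy":-0.8,"dz":0,"ax":0,"ay":0,"az":0},{"claw":1,"dx":-0.7,"dy":-0.8,"dz":0,"ax":0,"ay":0,"az":0},{"claw":1,"dx":-0.7,"dy":-0.8,"dz":0,"ax":0,"ay":0,"az":0},{"claw":1,"dx":-0.7,"dy":-0.8,"dz":0,"ax":0,"ay":0,"az":0},{"claw":1,"dx":-0.7,"dy":-0.8,"dz":0,"ax":0,"ay":0,"az":0},{"claw":1,"dx":-0.7,"dy":-0.8,"dz":0,"ax":0,"ay":0,"az":0},{"claw":1,"dx":0,"dy":0,"dz":0,"ax":0,"ay":0,"az":0}]'
```

```text
time: 0.67
ee_pos: [0.1845, 0.597, 0.2334]
eef_rot: [-0.088, 0.996, -0.0, -0.0]
ft_force: [0.3, -0.2, 0.1]
width: 0.0613
grip_force: 0.0
time: 1.33
ee_pos: [0.3839, 0.4354, 0.2336]
eef_rot: [-0.086, 0.996, 0.0, 0.0]
ft_force: [0.5, 1.2, -0.4]
width: 0.008
grip_force: 0.0
time: 2.0
ee_pos: [0.5612, 0.2895, 0.2332]
eef_rot: [-0.081, 0.997, -0.002, 0.001]
ft_force: [0.1, -1.0, -0.3]
width: 0.0006
grip_force: 0.0
```

```bash
python3 -m crank '[{"claw":1,"dx":-0.45,"dy":-0.8,"dz":0,"ax":0,"ay":0,"az":0},{"claw":1,"dx":-0.45,"dy":-0.8,"dz":0,"ax":0,"ay":0,"az":0},{"claw":1,"dx":-0.45,"dy":-0.8,"dz":0,"ax":0,"ay":0,"az":0},{"claw":1,"dx":-0.45,"dy":-0.8,"dz":0,"ax":0,"ay":0,"az":0},{"claw":1,"dx":0,"dy":0,"dz":0,"ax":0,"ay":0,"az":0},{"claw":1,"dx":0,"dy":0,"dz":0,"ax":0,"ay":0,"az":0}]'
python3 - <<'E'
from h import *
i,R,t,K,s=wrist();cv2.imwrite("pics/rack2.png",i);np.savez("rack2",R=R,t=t,K=K)
print(s["ee_pos"],s["joint_positions"])
E
```

```text
time: 2.5
ee_pos: [0.6267, 0.2089, 0.2332]
eef_rot: [-0.084, 0.996, -0.0, -0.0]
ft_force: [0.4, 0.5, 0.5]
width: 0.0005
grip_force: 0.0
[0.62665833 0.20889128 0.23319532] [-0.53025872  0.41070132  0.19146283  1.36708807 -0.07690626  1.3715456
  1.39978267]
```

View pics/rack2.png

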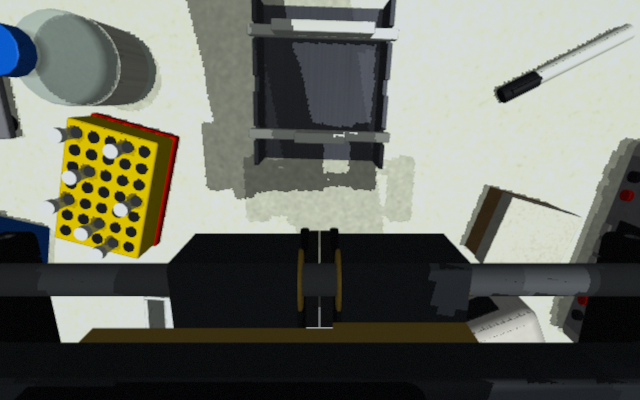

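The wrist view shows the broad comb along row ~135 (columns 248–391) and the fine comb along row ~32. I'll extract the broad bar's line here and refine the grasp nearer.

Run:
```python
import cv2,numpy as np
from h import cast
d=np.load("rack2.npz");i=cv2.imread("pics/rack2.png")
g=cv2.cvtColor(i,cv2.COLOR_BGR2GRAY)
R,t,K=d["R"],d["t"],d["K"]
for c in range(240,400,8): print(c,g[122:146,c])
```

```text
240 [122 124 125 126 126 126 127 125 125 126 125 125 124 123 122 121 122 121
 119 120 119 120 121 123]
248 [128 128 129 129 128 126 123 121 116 119 123 124 119 116 115 125 132 131
 129 127 124 123 122 124]
256 [ 43  43  41  42  43  52  73 117 133 133 132 131 131 132 130 125  81  41
  32  37  42  41  42  42]
264 [ 24  23  23  22  20  31  59 114 132 133 134 132 131 131 130 130  88  36
  21  21  21  21  22  23]
272 [ 43  41  41  41  42  42  62  84 109 116 102  94  93  94 120 133 100  57
  41  43  42  41  40  41]
280 [31 29 29 30 27 30 51 75 89 93 94 94 94 92 92 92 86 55 27 28 29 37 41 37]
288 [29 29 29 28 30 29 40 64 87 94 93 93 94 92 93 93 90 60 30 29 29 30 30 30]
296 [28 31 29 30 30 31 32 58 76 75 79 92 94 93 94 93 93 92 92 92 68 38 30 28]
304 [29 29 30 29 30 30 29 56 73 72 75 88 94 94 95 93 93 94 92 93 78 46 29 29]
312 [41 30 28 29 32 29 27 49 66 72 69 87 94 96 94 93 94 93 93 93 89 57 30 29]
320 [72 63 42 30 28 29 30 37 63 71 72 85 95 95 94 94 93 94 94 93 90 62 31 29]
328 [77 76 76 52 28 30 28 28 57 69 72 79 90 95 94 95 94 94 93 92 92 81 75 76]
336 [ 76  76  76  77  52  31  30  29  52  71  73  78 184 152  95  94  93  94
  93  94  92  85  78  75]
344 [ 77  77  76  76  51  29  29  30  44  94 155 142 145 162 165 121  84  85
  87  85  83  80  78  76]
352 [ 76  76  75  65  57  42  29  30  38  61 175 147  93  94  93  93  93  92
  90  60  31  29  30  30]
360 [78 50 28 32 29 30 31 30 27 57 85 93 93 93 93 92 92 92 93 67 37 29 30 25]
368 [62 37 35 37 39 41 36 32 30 51 81 93 94 94 93 94 92 93 94 78 46 29 31 30]
376 [ 21  17  20  21  18  18  21  19  21  38  80 120 132 133 132 131 131 119
 113 107  66  18  18  22]
384 [ 94  93  96  95  94  93  65  61 169 176 114 112 131 133 132 132 131 130
 129 126 160 204 193 169]
392 [218 218 217 219 218 219 219 219 219 218 218 219 219 220 219 220 219 218
 218 218 218 218 219 219]
```

Run:
```python
import cv2,numpy as np
from h import cast,top
d=np.load("rack2.npz");g=cv2.cvtColor(cv2.imread("pics/rack2.png"),cv2.COLOR_BGR2GRAY)
R,t,K=d["R"],d["t"],d["K"]
print(g[140,284:300],g[141,338:354]); print(g[133,240:256],g[139,384:400])
for n,p,z in [("barL",(247.5,133.3),.052),("barR",(390,137.3),.052),("b288",(288,133.7),.052),("b364",(364,136.4),.052),("t304",(304,137.5),.076),("t328",(328,138.3),.076)]:
    print(n,cast(R,t,K,p,z).round(4))
```

```text
[30 30 29 28 30 31 30 32 31 34 69 89 92 92 92 93] [94 93 92 92 93 91 85 81 80 80 71 59 60 59 60 61]
[125 125 125 126 126 125 126 126 124 126 132 133 132 132 131 130] [130 130 131 130 132 184 219 219 218 218 217 218 218 217 218 218]
barL [0.598  0.1352 0.052 ]
barR [0.5795 0.2673 0.052 ]
b288 [0.5921 0.1725 0.052 ]
b364 [0.5827 0.2431 0.052 ]
t304 [0.5904 0.1884 0.076 ]
t328 [0.5876 0.2091 0.076 ]
```

```bash
python3 -m crank '[{"claw":1,"dx":0.35,"dy":-0.9,"dz":0,"ax":0,"ay":0,"az":0},{"claw":1,"dx":0.35,"dy":-0.9,"dz":0,"ax":0,"ay":0,"az":0},{"claw":1,"dx":0.35,"dy":-0.9,"dz":0,"ax":0,"ay":0,"az":0},{"claw":1,"dx":0.35,"dy":-0.9,"dz":0,"ax":0,"ay":0,"az":0},{"claw":1,"dx":0.35,"dy":-0.9,"dz":0,"ax":0,"ay":0,"az":0},{"claw":1,"dx":0.35,"dy":-0.9,"dz":0,"ax":0,"ay":0,"az":0},{"claw":1,"dx":0.35,"dy":-0.9,"dz":0,"ax":0,"ay":0,"az":0},{"claw":1,"dx":0.35,"dy":-0.9,"dz":0,"ax":0,"ay":0,"az":0}]' >/dev/null
python3 -m crank '[{"claw":1,"dx":0.35,"dy":-0.9,"dz":0,"ax":0,"ay":0,"az":0},{"claw":1,"dx":0.35,"dy":-0.9,"dz":0,"ax":0,"ay":0,"az":0},{"claw":1,"dx":0.35,"dy":-0.9,"dz":0,"ax":0,"ay":0,"az":0},{"claw":1,"dx":0.35,"dy":-0.9,"dz":0,"ax":0,"ay":0,"az":0},{"claw":1,"dx":0.35,"dy":-0.9,"dz":0,"ax":0,"ay":0,"az":0},{"claw":1,"dx":0.35,"dy":-0.9,"dz":0,"ax":0,"ay":0,"az":0},{"claw":1,"dx":0.35,"dy":-0.9,"dz":0,"ax":0,"ay":0,"az":0},{"claw":1,"dx":0,"dy":0,"dz":0,"ax":0,"ay":0,"az":0}]'
python3 -m crank '[{"claw":1,"dx":0,"dy":0,"dz":0,"ax":0,"ay":0,"az":0},{"claw":1,"dx":0,"dy":0,"dz":0,"ax":0,"ay":0,"az":0}]'
python3 - <<'E'
from h import *
i,R,t,K,s=wrist();cv2.imwrite("pics/cas1.png",i);np.savez("cas1",R=R,t=t,K=K)
E
```

```text
time: 3.88
ee_pos: [0.5379, -0.2201, 0.2339]
eef_rot: [-0.083, 0.997, -0.001, -0.0]
ft_force: [-0.2, 0.0, 0.5]
width: 0.0005
grip_force: 0.0
time: 4.05
ee_pos: [0.5404, -0.2132, 0.2335]
eef_rot: [-0.087, 0.996, 0.001, 0.0]
ft_force: [0.3, 0.8, 0.3]
width: 0.0008
grip_force: 0.0
```

View pics/cas1.png

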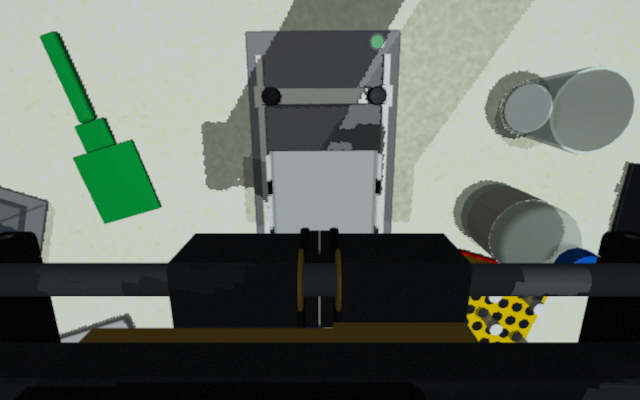

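The near view shows the base's near edge at row 31 (columns 247–400), the movable wall at rows 87–104 with pegs at (271,96) and (376,95), the tray's near edge at row 151, and its near slots at (269,187) and (378,187).

Run:
```python
from h import *
d=np.load("cas1.npz");R,t,K=d["R"],d["t"],d["K"]
for n,p,z in [("nearL",(247,31),.018),("nearR",(400,31),.018),("R200",(391,200),.018),("L200",(256,200),.018),("wallbackL",(282,87.5),.057),("wallbackR",(358,87.5),.057),("pegL",(271,96),.070),("pegR",(376,95),.070),("trayL",(273,151),.05),("trayR",(376,151),.05),("trayfl",(325,151),.022),("slotL",(269,187),.042),("slotR",(378,187),.042)]:
    X=cast(R,t,K,p,z); a=np.radians(9.8);q=X[:2]-[.538,-.2075]
    print(n,X.round(4),"cas",np.round([q@[np.cos(a),np.sin(a)],q@[-np.sin(a),np.cos(a)]],4))
```

```text
nearL [ 0.4202 -0.3049  0.018 ] cas [-0.1326 -0.0759]
nearR [ 0.395  -0.1605  0.018 ] cas [-0.133   0.0707]
R200 [ 0.561 -0.131  0.018] cas [0.0357 0.0715]
L200 [ 0.5861 -0.2753  0.018 ] cas [ 0.0359 -0.075 ]
wallbackL [ 0.4662 -0.2604  0.057 ] cas [-0.0798 -0.0399]
wallbackR [ 0.4545 -0.1937  0.057 ] cas [-0.0799  0.0278]
pegL [ 0.4749 -0.2674  0.07  ] cas [-0.0724 -0.0483]
pegR [ 0.4585 -0.1785  0.07  ] cas [-0.0734  0.0421]
trayL [ 0.5249 -0.2612  0.05  ] cas [-0.022  -0.0507]
trayR [ 0.508  -0.1644  0.05  ] cas [-0.0222  0.0475]
trayfl [ 0.5203 -0.2111  0.022 ] cas [-0.0181 -0.0006]
slotL [ 0.5628 -0.261   0.042 ] cas [ 0.0153 -0.0569]
slotR [ 0.544  -0.1532  0.042 ] cas [0.0152 0.0525]
```

```bash
python3 -m crank '[{"claw":1,"dx":0.97,"dy":0.03,"dz":0,"ax":0,"ay":0,"az":0},{"claw":1,"dx":0.97,"dy":0.03,"dz":0,"ax":0,"ay":0,"az":0},{"claw":1,"dx":0.97,"dy":0.03,"dz":0,"ax":0,"ay":0,"az":0},{"claw":1,"dx":0.97,"dy":0.03,"dz":0,"ax":0,"ay":0,"az":0},{"claw":1,"dx":0,"dy":0,"dz":0,"ax":0,"ay":0,"az":0},{"claw":1,"dx":0,"dy":0,"dz":0,"ax":0,"ay":0,"az":0},{"claw":1,"dx":0,"dy":0,"dz":0.9,"ax":0,"ay":0,"az":0},{"claw":1,"dx":0,"dy":0,"dz":0.9,"ax":0,"ay":0,"az":0}]'
python3 -m crank '[{"claw":1,"dx":0,"dy":0,"dz":0.9,"ax":0,"ay":0,"az":0},{"claw":1,"dx":0,"dy":0,"dz":0.9,"ax":0,"ay":0,"az":0},{"claw":1,"dx":0,"dy":0,"dz":0.9,"ax":0,"ay":0,"az":0},{"claw":1,"dx":0,"dy":0,"dz":0.5,"ax":0,"ay":0,"az":0},{"claw":1,"dx":0,"dy":0,"dz":0.4,"ax":0,"ay":0,"az":0},{"claw":1,"dx":0,"dy":0,"dz":0,"ax":0,"ay":0,"az":0},{"claw":1,"dx":0,"dy":0,"dz":0,"ax":0,"ay":0,"az":0},{"claw":1,"dx":0,"dy":0,"dz":0,"ax":0,"ay":0,"az":0}]'
```

```text
time: 4.77
ee_pos: [0.427, -0.2303, 0.1801]
eef_rot: [-0.087, 0.996, -0.001, 0.002]
ft_force: [1.0, -0.6, -1.3]
width: 0.0007
grip_force: 0.0
time: 5.43
ee_pos: [0.4257, -0.231, 0.0722]
eef_rot: [-0.086, 0.996, -0.0, 0.0]
ft_force: [0.1, 0.0, -0.2]
width: 0.0002
grip_force: 0.0
```

```bash
python3 -m crank '[{"claw":1,"dx":0,"dy":0,"dz":0.6,"ax":0,"ay":0,"az":0},{"claw":1,"dx":0,"dy":0,"dz":0.47,"ax":0,"ay":0,"az":0},{"claw":1,"dx":0,"dy":0,"dz":0,"ax":0,"ay":0,"az":0},{"claw":1,"dx":0,"dy":0,"dz":0,"ax":0,"ay":0,"az":0}]'
python3 -m crank '[{"claw":1,"dx":-0.2,"dy":0,"dz":0,"ax":0,"ay":0,"az":0},{"claw":1,"dx":-0.2,"dy":0,"dz":0,"ax":0,"ay":0,"az":0},{"claw":1,"dx":-0.1,"dy":0,"dz":0,"ax":0,"ay":0,"az":0},{"claw":1,"dx":-0.1,"dy":0,"dz":0,"ax":0,"ay":0,"az":0},{"claw":1,"dx":-0.1,"dy":0,"dz":0,"ax":0,"ay":0,"az":0},{"claw":1,"dx":-0.1,"dy":0,"dz":0,"ax":0,"ay":0,"az":0},{"claw":1,"dx":-0.1,"dy":0,"dz":0,"ax":0,"ay":0,"az":0}]'
```

```text
time: 5.77
ee_pos: [0.4249, -0.2313, 0.04]
eef_rot: [-0.086, 0.996, 0.0, 0.0]
ft_force: [0.0, -0.4, 0.2]
width: 0.0003
grip_force: 0.0
time: 6.35
ee_pos: [0.451, -0.2269, 0.0394]
eef_rot: [-0.086, 0.996, 0.0, -0.0]
ft_force: [-2.8, 0.3, 2.1]
width: 0.0005
grip_force: 1.4
```

```bash
python3 -m crank '[{"claw":1,"dx":-0.18,"dy":0,"dz":0,"ax":0,"ay":0,"az":0},{"claw":1,"dx":-0.18,"dy":0,"dz":0,"ax":0,"ay":0,"az":0},{"claw":1,"dx":-0.18,"dy":0,"dz":0,"ax":0,"ay":0,"az":0},{"claw":1,"dx":-0.18,"dy":0,"dz":0,"ax":0,"ay":0,"az":0},{"claw":1,"dx":-0.18,"dy":0,"dz":0,"ax":0,"ay":0,"az":0},{"claw":1,"dx":-0.18,"dy":0,"dz":0,"ax":0,"ay":0,"az":0},{"claw":1,"dx":-0.18,"dy":0,"dz":0,"ax":0,"ay":0,"az":0},{"claw":1,"dx":-0.18,"dy":0,"dz":0,"ax":0,"ay":0,"az":0}]'
python3 -m crank '[{"claw":1,"dx":-0.08,"dy":0,"dz":0,"ax":0,"ay":0,"az":0},{"claw":1,"dx":-0.08,"dy":0,"dz":0,"ax":0,"ay":0,"az":0},{"claw":1,"dx":-0.05,"dy":0,"dz":0,"ax":0,"ay":0,"az":0}]'
```

```text
time: 7.02
ee_pos: [0.4942, -0.2191, 0.0393]
eef_rot: [-0.086, 0.996, 0.0, -0.0]
ft_force: [-2.9, 1.9, 1.6]
width: 0.0008
grip_force: 1.6
time: 7.27
ee_pos: [0.4999, -0.2181, 0.0392]
eef_rot: [-0.086, 0.996, 0.0, -0.0]
ft_force: [-4.1, 1.0, 0.8]
width: 0.0006
grip_force: 1.9
```

```bash
python3 -m crank '[{"claw":1,"dx":-0.06,"dy":0,"dz":0,"ax":0,"ay":0,"az":0},{"claw":1,"dx":-0.06,"dy":0,"dz":0,"ax":0,"ay":0,"az":0},{"claw":1,"dx":-0.04,"dy":0,"dz":0,"ax":0,"ay":0,"az":0}]'
python3 -m crank '[{"claw":1,"dx":-0.04,"dy":0,"dz":0,"ax":0,"ay":0,"az":0},{"claw":1,"dx":-0.03,"dy":0,"dz":0,"ax":0,"ay":0,"az":0}]'
```

```text
time: 7.52
ee_pos: [0.5047, -0.2173, 0.0393]
eef_rot: [-0.086, 0.996, 0.0, -0.0]
ft_force: [-3.1, 2.9, -0.2]
width: 0.0005
grip_force: 1.8
time: 7.68
ee_pos: [0.5051, -0.2173, 0.0392]
eef_rot: [-0.085, 0.996, 0.001, -0.002]
ft_force: [-15.7, 3.6, 9.8]
width: 0.0005
grip_force: 7.1
```

```bash
python3 -m crank '[{"claw":1,"dx":-0.03,"dy":0,"dz":0,"ax":0,"ay":0,"az":0},{"claw":1,"dx":-0.02,"dy":0,"dz":0,"ax":0,"ay":0,"az":0}]'
```

```text
time: 7.85
ee_pos: [0.5052, -0.2173, 0.0392]
eef_rot: [-0.085, 0.996, 0.001, -0.003]
ft_force: [-20.9, 4.4, 16.1]
width: 0.0008
grip_force: 10.0
```

The wall is at the hard stop: about 20 N with no further motion. I'll hold briefly, back off, rise, take a look at the result, and cross to the rack.

```bash
python3 -m crank '[{"claw":1,"dx":0,"dy":0,"dz":0,"ax":0,"ay":0,"az":0},{"claw":1,"dx":0,"dy":0,"dz":0,"ax":0,"ay":0,"az":0},{"claw":1,"dx":0.15,"dy":0,"dz":0,"ax":0,"ay":0,"az":0},{"claw":1,"dx":0.3,"dy":0,"dz":0,"ax":0,"ay":0,"az":0},{"claw":1,"dx":0.5,"dy":0,"dz":0,"ax":0,"ay":0,"az":0},{"claw":1,"dx":0.2,"dy":0,"dz":-0.5,"ax":0,"ay":0,"az":0},{"claw":1,"dx":0,"dy":0,"dz":-1,"ax":0,"ay":0,"az":0},{"claw":1,"dx":0,"dy":0,"dz":-1,"ax":0,"ay":0,"az":0}]'
python3 -m crank '[{"claw":1,"dx":0,"dy":0,"dz":-1,"ax":0,"ay":0,"az":0},{"claw":1,"dx":0,"dy":0,"dz":-1,"ax":0,"ay":0,"az":0},{"claw":1,"dx":0,"dy":0,"dz":-1,"ax":0,"ay":0,"az":0},{"claw":1,"dx":0,"dy":0,"dz":-1,"ax":0,"ay":0,"az":0},{"claw":1,"dx":0,"dy":0,"dz":0,"ax":0,"ay":0,"az":0},{"claw":1,"dx":-0.8,"dy":0.2,"dz":0,"ax":0,"ay":0,"az":0},{"claw":1,"dx":-0.8,"dy":0.2,"dz":0,"ax":0,"ay":0,"az":0},{"claw":1,"dx":-0.8,"dy":0.2,"dz":0,"ax":0,"ay":0,"az":0}]'
python3 -m crank '[{"claw":1,"dx":-0.8,"dy":0.2,"dz":0,"ax":0,"ay":0,"az":0},{"claw":1,"dx":-0.8,"dy":0,"dz":0,"ax":0,"ay":0,"az":0},{"claw":1,"dx":-0.8,"dy":0,"dz":0,"ax":0,"ay":0,"az":0},{"claw":1,"dx":-0.8,"dy":0,"dz":0,"ax":0,"ay":0,"az":0},{"claw":1,"dx":0,"dy":0,"dz":0,"ax":0,"ay":0,"az":0},{"claw":1,"dx":0,"dy":0,"dz":0,"ax":0,"ay":0,"az":0}]'
python3 - <<'E'
from h import *
i,R,t,K,s=wrist();cv2.imwrite("pics/cas2.png",i);np.savez("cas2",R=R,t=t,K=K)
E
```

```text
time: 8.52
ee_pos: [0.4734, -0.2234, 0.115]
eef_rot: [-0.085, 0.996, -0.0, -0.0]
ft_force: [1.5, 0.1, 0.8]
width: 0.0005
grip_force: 0.0
time: 9.18
ee_pos: [0.5433, -0.193, 0.2351]
eef_rot: [-0.085, 0.996, -0.0, 0.002]
ft_force: [-0.4, 0.5, 0.1]
width: 0.0007
grip_force: 0.0
time: 9.68
ee_pos: [0.6365, -0.1704, 0.2337]
eef_rot: [-0.086, 0.996, -0.0, 0.0]
ft_force: [0.5, 0.5, 0.5]
width: 0.0003
grip_force: 0.0
```

View pics/cas2.png

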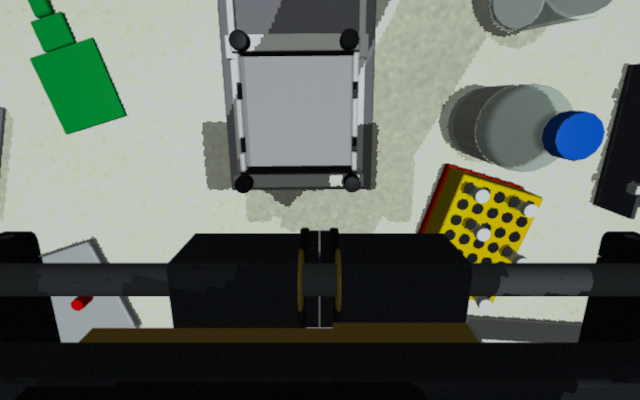

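The tray is now squeezed between both walls without a gap. The fixed wall is at row ~180 with its pegs at (244,183) and (352,183). The slots nearest it are at (242,144) and (354,144), the others at (239,90) and (355,90). I'll work out the target.

Run:
```python
from h import *
d=np.load("cas2.npz");R,t,K=d["R"],d["t"],d["K"];g=cv2.cvtColor(cv2.imread("pics/cas2.png"),cv2.COLOR_BGR2GRAY)
P={}
for n,(x,y) in dict(nL=(242,144),nR=(354,144),fL=(239,90),fR=(355,90)).items():
    w=g[y-13:y+14,x-8:x+9]<45; nn,lab,st,ce=cv2.connectedComponentsWithStats(w.astype(np.uint8))
    k=1+np.argmax(st[1:,4]);p=ce[k]+[x-8,y-13];X=cast(R,t,K,p,.042);P[n]=X;print(n,st[k],p.round(1),X.round(4))
m=(P["nL"]+P["nR"])/2;m2=(P["fL"]+P["fR"])/2;v=P["nR"]-P["nL"];u=m-m2
print("slots",m,"yaw lat",np.degrees(np.arctan2(-v[0],v[1])),"yaw long",np.degrees(np.arctan2(u[1],u[0])),np.linalg.norm(u),np.linalg.norm(v))
for n,p,z in [("pFL",(244,183),.07),("pFR",(352,183),.07),("pML",(239,40),.07),("pMR",(349,39),.07)]:print(n,cast(R,t,K,p,z).round(4))
print(r.read_state()["joint_positions"].round(2))
```

```text
nL [ 7  7  5 14 48] [242.8 144.4] [ 0.621  -0.2494  0.042 ]
nR [ 6  7  5  9 36] [354.2 141.9] [ 0.6001 -0.1432  0.042 ]
fL [ 7  7  4 15 55] [239.4  91.5] [ 0.5724 -0.2582  0.042 ]
fR [ 6  5  4  8 26] [354.5  85.5] [ 0.5488 -0.1532  0.042 ]
slots [ 0.6105543  -0.19631991  0.042     ] yaw lat 11.110527148014828 yaw long 10.64198060742879 0.050817793951576776 0.10821596503190227
pFL [ 0.6515 -0.2389  0.07  ]
pFR [ 0.6346 -0.1411  0.07  ]
pML [ 0.5312 -0.257   0.07  ]
pMR [ 0.5149 -0.1674  0.07  ]
[-0.1   0.42  0.4   1.38 -0.16  1.37  2.05]
```

```bash
python3 -m crank '[{"claw":0,"dx":-0.04,"dy":0.96,"dz":0,"ax":0,"ay":0,"az":0},{"claw":0,"dx":-0.04,"dy":0.96,"dz":0,"ax":0,"ay":0,"az":0},{"claw":0,"dx":-0.04,"dy":0.96,"dz":0,"ax":0,"ay":0,"az":0},{"claw":0,"dx":-0.04,"dy":0.96,"dz":0,"ax":0,"ay":0,"az":0},{"claw":0,"dx":-0.04,"dy":0.96,"dz":0,"ax":0,"ay":0,"az":0},{"claw":0,"dx":-0.04,"dy":0.96,"dz":0,"ax":0,"ay":0,"az":0},{"claw":0,"dx":-0.04,"dy":0.96,"dz":0,"ax":0,"ay":0,"az":0},{"claw":0,"dx":-0.04,"dy":0.96,"dz":0,"ax":0,"ay":0,"az":0}]' >/dev/null
python3 -m crank '[{"claw":0,"dx":-0.04,"dy":0.96,"dz":0,"ax":0,"ay":0,"az":0},{"claw":0,"dx":-0.04,"dy":0.96,"dz":0,"ax":0,"ay":0,"az":0},{"claw":0,"dx":-0.04,"dy":0.96,"dz":0,"ax":0,"ay":0,"az":0},{"claw":0,"dx":-0.04,"dy":0.96,"dz":0,"ax":0,"ay":0,"az":0},{"claw":0,"dx":-0.04,"dy":0.96,"dz":0,"ax":0,"ay":0,"az":0},{"claw":0,"dx":0,"dy":0,"dz":0,"ax":0,"ay":0,"az":0},{"claw":0,"dx":0,"dy":0,"dz":0,"ax":0,"ay":0,"az":0}]'
python3 -m crank '[{"claw":0,"dx":0,"dy":0,"dz":0,"ax":0,"ay":0,"az":0.96},{"claw":0,"dx":0,"dy":0,"dz":0,"ax":0,"ay":0,"az":0.96},{"claw":0,"dx":0,"dy":0,"dz":0,"ax":0,"ay":0,"az":0.96},{"claw":0,"dx":0,"dy":0,"dz":0,"ax":0,"ay":0,"az":0.96},{"claw":0,"dx":0,"dy":0,"dz":0,"ax":0,"ay":0,"az":0.96},{"claw":0,"dx":0,"dy":0,"dz":0,"ax":0,"ay":0,"az":0.96},{"claw":0,"dx":0,"dy":0,"dz":0,"ax":0,"ay":0,"az":0.96},{"claw":0,"dx":0,"dy":0,"dz":0,"ax":0,"ay":0,"az":0.96}]' >/dev/null
python3 -m crank '[{"claw":0,"dx":0,"dy":0,"dz":0,"ax":0,"ay":0,"az":0.96},{"claw":0,"dx":0,"dy":0,"dz":0,"ax":0,"ay":0,"az":0.96},{"claw":0,"dx":0,"dy":0,"dz":0,"ax":0,"ay":0,"az":0.96},{"claw":0,"dx":0,"dy":0,"dz":0,"ax":0,"ay":0,"az":0.96},{"claw":0,"dx":0,"dy":0,"dz":0,"ax":0,"ay":0,"az":0.96},{"claw":0,"dx":0,"dy":0,"dz":0,"ax":0,"ay":0,"az":0.96},{"claw":0,"dx":0,"dy":0,"dz":0,"ax":0,"ay":0,"az":0.96},{"claw":0,"dx":0,"dy":0,"dz":0,"ax":0,"ay":0,"az":0.96}]'
python3 -m crank '[{"claw":0,"dx":0,"dy":0,"dz":0,"ax":0,"ay":0,"az":0},{"claw":0,"dx":0,"dy":0,"dz":0,"ax":0,"ay":0,"az":0},{"claw":0,"dx":0,"dy":0,"dz":0,"ax":0,"ay":0,"az":0}]'
python3 - <<'E'
from h import *
i,R,t,K,s=wrist();np.savez("rack3",R=R,t=t,K=K);cv2.imwrite("pics/rack3.png",i)
M=Ro.from_quat(s["eef_rot"]).as_matrix();print(s["ee_pos"],M.round(4),s["joint_positions"].round(2))
d=np.array([.5885,.2008])-s["ee_pos"][:2];print("tool shift /30mm",(M[:2,:2].T@d)/.03)
E
```

```text
time: 10.98
ee_pos: [0.5864, 0.2021, 0.2347]
eef_rot: [-0.087, 0.996, 0.0, 0.0]
ft_force: [0.6, -0.8, -0.1]
width: 0.0441
grip_force: 0.0
time: 12.32
ee_pos: [0.5876, 0.1984, 0.235]
eef_rot: [0.661, 0.75, 0.0, 0.0]
ft_force: [0.5, 1.7, 0.1]
width: 0.0435
grip_force: 0.0
time: 12.57
ee_pos: [0.5873, 0.1999, 0.2347]
eef_rot: [0.658, 0.753, 0.0, 0.0]
ft_force: [0.4, 0.6, -0.5]
width: 0.0437
grip_force: 0.0
[0.58732132 0.1998626  0.23471154] [[-1.352e-01  9.908e-01  5.000e-04]
 [ 9.908e-01  1.352e-01  1.000e-04]
 [ 1.000e-04  5.000e-04 -1.000e+00]] [-0.76  0.34  0.46  1.5  -0.15  1.34 -0.15]
tool shift /30mm [0.02564676 0.04315388]
```

View pics/rack3.png

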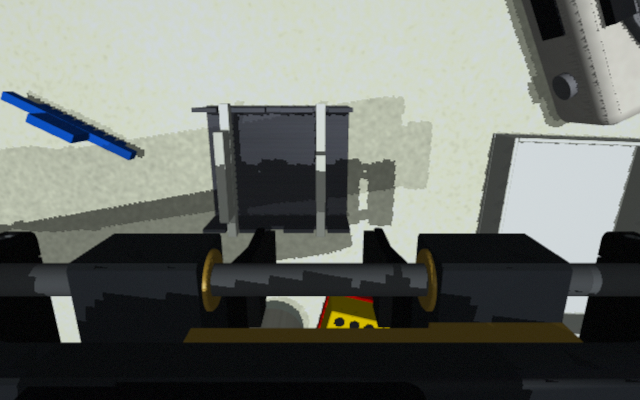

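The broad comb (short tab, rows 154–200) lies at column 321, centred between the fingers, whose middle is about 320. The fine comb with its long tab is at column 222. I'll descend and pinch the tab.

```bash
python3 -m crank '[{"claw":0,"dx":0.03,"dy":0.04,"dz":0.8,"ax":0,"ay":0,"az":0},{"claw":0,"dx":0,"dy":0,"dz":0.9,"ax":0,"ay":0,"az":0},{"claw":0,"dx":0,"dy":0,"dz":0.9,"ax":0,"ay":0,"az":0},{"claw":0,"dx":0,"dy":0,"dz":0.9,"ax":0,"ay":0,"az":0},{"claw":0,"dx":0,"dy":0,"dz":0.9,"ax":0,"ay":0,"az":0},{"claw":0,"dx":0,"dy":0,"dz":0.7,"ax":0,"ay":0,"az":0},{"claw":0,"dx":0,"dy":0,"dz":0.5,"ax":0,"ay":0,"az":0},{"claw":0,"dx":0,"dy":0,"dz":0.3,"ax":0,"ay":0,"az":0}]'
python3 -m crank '[{"claw":0,"dx":0,"dy":0,"dz":0,"ax":0,"ay":0,"az":0},{"claw":0,"dx":0,"dy":0,"dz":0,"ax":0,"ay":0,"az":0},{"claw":1,"dx":0,"dy":0,"dz":0,"ax":0,"ay":0,"az":0},{"claw":1,"dx":0,"dy":0,"dz":0,"ax":0,"ay":0,"az":0},{"claw":1,"dx":0,"dy":0,"dz":0,"ax":0,"ay":0,"az":0},{"claw":1,"dx":0,"dy":0,"dz":0,"ax":0,"ay":0,"az":0},{"claw":1,"dx":0,"dy":0,"dz":0,"ax":0,"ay":0,"az":0},{"claw":1,"dx":0,"dy":0,"dz":0,"ax":0,"ay":0,"az":0}]' 15
```

```text
time: 13.28
ee_pos: [0.5873, 0.2014, 0.0554]
eef_rot: [0.658, 0.753, -0.001, -0.0]
ft_force: [-0.5, -0.4, -0.5]
width: 0.0434
grip_force: 0.0
time: 13.95
ee_pos: [0.5883, 0.2022, 0.0577]
eef_rot: [0.658, 0.753, 0.0, 0.0]
ft_force: [0.2, 0.8, -0.8]
width: 0.0113
grip_force: 0.0
```

```bash
python3 -m crank '[{"claw":1,"dx":0,"dy":0,"dz":0,"ax":0,"ay":0,"az":0},{"claw":1,"dx":0,"dy":0,"dz":0,"ax":0,"ay":0,"az":0},{"claw":1,"dx":0,"dy":0,"dz":0,"ax":0,"ay":0,"az":0},{"claw":1,"dx":0,"dy":0,"dz":0,"ax":0,"ay":0,"az":0}]' 15
python3 -m crank '[{"claw":1,"dx":0,"dy":0,"dz":-0.2,"ax":0,"ay":0,"az":0},{"claw":1,"dx":0,"dy":0,"dz":-0.3,"ax":0,"ay":0,"az":0},{"claw":1,"dx":0,"dy":0,"dz":-0.4,"ax":0,"ay":0,"az":0},{"claw":1,"dx":0,"dy":0,"dz":-0.6,"ax":0,"ay":0,"az":0},{"claw":1,"dx":0,"dy":0,"dz":-0.8,"ax":0,"ay":0,"az":0},{"claw":1,"dx":0,"dy":0,"dz":-0.9,"ax":0,"ay":0,"az":0},{"claw":1,"dx":0,"dy":0,"dz":-0.9,"ax":0,"ay":0,"az":0},{"claw":1,"dx":0,"dy":0,"dz":-0.9,"ax":0,"ay":0,"az":0}]'
python3 -m crank '[{"claw":1,"dx":0,"dy":0,"dz":-0.6,"ax":0,"ay":0,"az":0},{"claw":1,"dx":0,"dy":0,"dz":-0.4,"ax":0,"ay":0,"az":0},{"claw":1,"dx":0,"dy":0,"dz":0,"ax":0,"ay":0,"az":0}]'
```

```text
time: 14.28
ee_pos: [0.5883, 0.2022, 0.0576]
eef_rot: [0.658, 0.753, 0.0, -0.0]
ft_force: [-1.4, 0.6, 2.3]
width: 0.0088
grip_force: 15.0
time: 14.95
ee_pos: [0.5882, 0.2018, 0.2102]
eef_rot: [0.658, 0.753, 0.001, 0.0]
ft_force: [0.6, 0.2, 0.4]
width: 0.009
grip_force: 15.0
time: 15.2
ee_pos: [0.5894, 0.2022, 0.241]
eef_rot: [0.658, 0.753, 0.002, 0.001]
ft_force: [1.3, -0.0, -0.4]
width: 0.0087
grip_force: 15.0
```

The comb is gripped at 8.8 mm opening and 15 N, and lifted. I'll carry it over at this height, clear of the 150 mm bottle.

```bash
python3 -m crank '[{"claw":1,"dx":-0.5,"dy":-0.08,"dz":0,"ax":0,"ay":0,"az":0},{"claw":1,"dx":-0.8,"dy":-0.08,"dz":0,"ax":0,"ay":0,"az":0},{"claw":1,"dx":-0.8,"dy":-0.08,"dz":0,"ax":0,"ay":0,"az":0},{"claw":1,"dx":-0.8,"dy":-0.08,"dz":0,"ax":0,"ay":0,"az":0},{"claw":1,"dx":-0.8,"dy":-0.07,"dz":0,"ax":0,"ay":0,"az":0},{"claw":1,"dx":-0.8,"dy":-0.07,"dz":0,"ax":0,"ay":0,"az":0},{"claw":1,"dx":-0.8,"dy":-0.07,"dz":0,"ax":0,"ay":0,"az":0},{"claw":1,"dx":-0.8,"dy":-0.07,"dz":0,"ax":0,"ay":0,"az":0}]'
python3 -m crank '[{"claw":1,"dx":-0.8,"dy":-0.07,"dz":0,"ax":0,"ay":0,"az":0},{"claw":1,"dx":-0.8,"dy":-0.07,"dz":0,"ax":0,"ay":0,"az":0},{"claw":1,"dx":-0.8,"dy":-0.07,"dz":0,"ax":0,"ay":0,"az":0},{"claw":1,"dx":-0.8,"dy":-0.07,"dz":0,"ax":0,"ay":0,"az":0},{"claw":1,"dx":-0.8,"dy":-0.07,"dz":0,"ax":0,"ay":0,"az":0},{"claw":1,"dx":-0.8,"dy":-0.07,"dz":0,"ax":0,"ay":0,"az":0},{"claw":1,"dx":-0.8,"dy":-0.07,"dz":0,"ax":0,"ay":0,"az":0},{"claw":1,"dx":-0.8,"dy":-0.07,"dz":0,"ax":0,"ay":0,"az":0}]'
python3 -m crank '[{"claw":1,"dx":-0.4,"dy":0,"dz":0,"ax":0,"ay":0,"az":-0.2},{"claw":1,"dx":-0.2,"dy":0,"dz":0,"ax":0,"ay":0,"az":-0.15},{"claw":1,"dx":0,"dy":0,"dz":0,"ax":0,"ay":0,"az":0},{"claw":1,"dx":0,"dy":0,"dz":0,"ax":0,"ay":0,"az":0}]'
python3 - <<'E'
from h import *
s=r.read_state();M=Ro.from_quat(s["eef_rot"]).as_matrix();print(s["ee_pos"],M.round(4),s["joint_positions"].round(2))
d=np.array([.6115,-.1965])-s["ee_pos"][:2];print("tool shift /30mm",(M[:2,:2].T@d)/.03)
E
```

```text
time: 15.87
ee_pos: [0.5937, 0.016, 0.2358]
eef_rot: [0.659, 0.752, -0.001, -0.001]
ft_force: [-0.3, 0.3, -0.2]
width: 0.0088
grip_force: 15.0
time: 16.53
ee_pos: [0.6024, -0.1762, 0.2358]
eef_rot: [0.659, 0.753, -0.001, -0.001]
ft_force: [-0.1, 0.0, 0.2]
width: 0.0085
grip_force: 15.0
time: 16.87
ee_pos: [0.6053, -0.1926, 0.2361]
eef_rot: [0.645, 0.764, -0.001, -0.001]
ft_force: [-0.2, 0.7, -0.3]
width: 0.0089
grip_force: 15.0
[ 0.60526667 -0.19262958  0.23608594] [[-1.678e-01  9.858e-01 -2.100e-03]
 [ 9.858e-01  1.678e-01  3.000e-04]
 [ 7.000e-04 -2.100e-03 -1.000e+00]] [-0.23  0.4   0.63  1.46 -0.23  1.37  0.57]
tool shift /30mm [-0.16204264  0.18318858]
```

```bash
python3 -m crank '[{"claw":1,"dx":-0.11,"dy":0.18,"dz":0.5,"ax":0,"ay":0,"az":-0.04},{"claw":1,"dx":0,"dy":0,"dz":0.8,"ax":0,"ay":0,"az":0},{"claw":1,"dx":0,"dy":0,"dz":0.8,"ax":0,"ay":0,"az":0},{"claw":1,"dx":0,"dy":0,"dz":0.8,"ax":0,"ay":0,"az":0},{"claw":1,"dx":0,"dy":0,"dz":0.6,"ax":0,"ay":0,"az":0},{"claw":1,"dx":0,"dy":0,"dz":0.4,"ax":0,"ay":0,"az":0},{"claw":1,"dx":0,"dy":0,"dz":0,"ax":0,"ay":0,"az":0},{"claw":1,"dx":0,"dy":0,"dz":0,"ax":0,"ay":0,"az":0}]'
python3 -m crank '[{"claw":1,"dx":0,"dy":0,"dz":0,"ax":0,"ay":0,"az":0},{"claw":1,"dx":0,"dy":0,"dz":0,"ax":0,"ay":0,"az":0}]'
python3 - <<'E'
from h import *
i,R,t,K,s=wrist();np.savez("fin1",R=R,t=t,K=K);cv2.imwrite("pics/fin1w.png",i)
c=r.camera("top")["color"][:,:,::-1]; c2=r.camera("side")["color"][:,:,::-1]
M=Ro.from_quat(s["eef_rot"]).as_matrix();print(s["ee_pos"],M.round(4))
a=cv2.resize(c2[205:295,280:400],(360,270),interpolation=cv2.INTER_CUBIC)
b=cv2.resize(c[160:272,362:447],(205,270),interpolation=cv2.INTER_CUBIC)
x=cv2.resize(i[0:260,130:510],(456,312))
W=np.zeros((582,600,3),np.uint8);W[:270,:360]=a;W[:270,365:570]=b;W[270:582,:456]=x
cv2.imwrite("pics/fin1.png",W)
E
```

```text
time: 17.53
ee_pos: [0.612, -0.1939, 0.12]
eef_rot: [0.643, 0.766, -0.0, -0.0]
ft_force: [-0.7, 0.3, 0.0]
width: 0.0089
grip_force: 15.0
time: 17.7
ee_pos: [0.6129, -0.1945, 0.1218]
eef_rot: [0.643, 0.766, 0.001, 0.001]
ft_force: [-0.2, 0.1, -0.3]
width: 0.0089
grip_force: 15.0
[ 0.61292786 -0.1945496   0.12177595] [[-1.737e-01  9.848e-01  2.200e-03]
 [ 9.848e-01  1.737e-01 -3.000e-04]
 [-6.000e-04  2.100e-03 -1.000e+00]]
```

View pics/fin1.png

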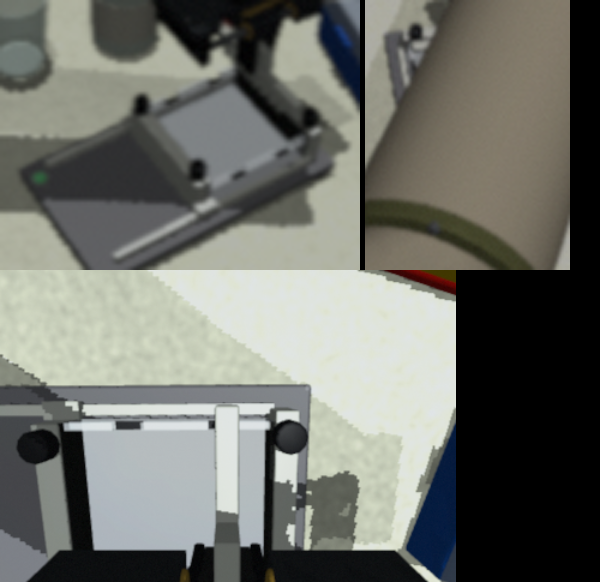

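The last view shows the comb level in the fingers, with the bar end at wrist pixel (~320,113). The tray's other slot is at (~237,129) and the wanted slot is hidden under the bar. I'll measure both from this one image so the calibration error cancels.

Run:
```python
from h import *
d=np.load("fin1.npz");R,t,K=d["R"],d["t"],d["K"];g=cv2.cvtColor(cv2.imread("pics/fin1w.png"),cv2.COLOR_BGR2GRAY)
print("bar",g[125,302:338]);print("barend",g[104:124,320]);print("barbase",g[180,302:338])
print("tray wall",g[126:134,228:256]);print("tray L",g[150,190:206],"R",g[150,344:362])
```

```text
bar [176 148 110 106 106 103  90 145 209 225 227 227 227 227 227 227 227 227
 228 227 227 228 227 227 227 219 180 166 181 183 183 182 182 182 182 182]
barend [129 128 129 128 129 129 120 173 137 156 205 224 227 227 227 227 227 227
 227 227]
barbase [185 186 185 186 185 186 185 172 180 216 227 226 226 226 227 227 227 227
 227 227 227 227 227 227 227 214 166 163 185 185 186 185 186 186 186 186]
tray wall [[ 67  67  69  68  68  72  74  75  74  73  74  75  74  75  75  74  75  75
   76  87  99 151 189 193 194 196 196 196]
 [ 46  46  47  48  49  46  47  46  47  49  49  46  48  49  49  50  49  49
   80 135 158 190 220 221 221 221 221 221]
 [ 46  46  46  47  47  47  47  47  48  50  49  49  48  49  51  49  50  49
   92 157 180 203 224 226 226 226 226 225]
 [ 47  46  46  46  47  47  47  46  48  48  48  48  48  47  49  49  50  50
   77 150 182 199 222 225 226 225 225 226]
 [ 45  47  44  46  47  47  48  48  46  46  47  47  48  48  48  49  48  50
   68 147 180 196 220 226 226 226 225 226]
 [ 45  47  46  46  46  46  47  48  47  47  47  48  48  49  46  48  47  49
   68 146 181 195 220 225 226 226 225 226]
 [ 70  71  71  70  71  72  71  71  72  72  73  72  73  86 100  99  99 100
  106 163 195 202 218 223 223 224 223 222]
 [159 159 159 160 159 159 160 160 160 159 160 159 158 163 167 166 166 166
  167 183 197 199 203 206 205 205 205 205]]
tray L [  9   9   7   8  12  10   8  10  12  37 136 182 183 183 183 184] R [187 186 186 185 185 185 138  36  13   9  12  23  32  23  47 124 180 160]
```

Run:
```python
from h import *
d=np.load("fin1.npz");R,t,K=d["R"],d["t"],d["K"];g=cv2.cvtColor(cv2.imread("pics/fin1w.png"),cv2.COLOR_BGR2GRAY)
print(g[129,214:234],g[129,298:312]); print(g[118:140,225])
p0=np.array([.61293,-.19455]);a=np.radians(9.95);ex=np.array([np.cos(a),np.sin(a)]);ey=np.array([-ex[1],ex[0]])
for n,p,z in [("bar",(318.5,125),.1162),("barend",(318.5,113),.1162),("barmid180",(318.7,180),.1162),("slot2 R",(246.3,129),.042),("slot2 R top",(246.3,129),.05),("slot1 L bottom",(303.7,125),.042),("slot1L top",(303.7,125),.05),("tray L",(199.7,150),.022),("tray R",(350.3,150),.022)]:
    X=cast(R,t,K,p,z)[:2]-p0; print(n,"rel TCP along caster x,y mm",(1e3*X@ex).round(1),(1e3*X@ey).round(1))
```

```text
[225 225 225 225 225 225 225 225 222 208 196 189 135  42  47  46  46  46
  47  47] [225 226 226 226 223 174  78  58  41  14  30 137 207 225]
[223 222 209 154 105  74 137 151 167 177 176 189 197 196 182 181 186 186
 186 185 185 184]
bar rel TCP along caster x,y mm 0.2 59.9
barend rel TCP along caster x,y mm 0.2 65.1
barmid180 rel TCP along caster x,y mm 0.2 35.3
slot2 R rel TCP along caster x,y mm -46.5 52.1
slot2 R top rel TCP along caster x,y mm -44.9 52.7
slot1 L bottom rel TCP along caster x,y mm -9.4 54.6
slot1L top rel TCP along caster x,y mm -9.0 55.2
tray L rel TCP along caster x,y mm -84.6 35.6
tray R rel TCP along caster x,y mm 22.9 35.7
```

Relative to the slots, the comb is about 2.7 mm too far along +x and about 1 mm along y. I'll correct that and go down to 10 mm above the slot bottoms.

```bash
python3 -m crank '[{"claw":1,"dx":-0.03,"dy":-0.09,"dz":0.2,"ax":0,"ay":0,"az":0},{"claw":1,"dx":0,"dy":0,"dz":0.3,"ax":0,"ay":0,"az":0},{"claw":1,"dx":0,"dy":0,"dz":0.3,"ax":0,"ay":0,"az":0},{"claw":1,"dx":0,"dy":0,"dz":0.3,"ax":0,"ay":0,"az":0},{"claw":1,"dx":0,"dy":0,"dz":0.3,"ax":0,"ay":0,"az":0},{"claw":1,"dx":0,"dy":0,"dz":0.2,"ax":0,"ay":0,"az":0},{"claw":1,"dx":0,"dy":0,"dz":0.1,"ax":0,"ay":0,"az":0},{"claw":1,"dx":0,"dy":0,"dz":0,"ax":0,"ay":0,"az":0}]'
python3 -m crank '[{"claw":1,"dx":0,"dy":0,"dz":0,"ax":0,"ay":0,"az":0},{"claw":1,"dx":0,"dy":0,"dz":0,"ax":0,"ay":0,"az":0},{"claw":1,"dx":0,"dy":0,"dz":0,"ax":0,"ay":0,"az":0},{"claw":1,"dx":0,"dy":0,"dz":0,"ax":0,"ay":0,"az":0}]'
python3 - <<'E'
from h import *
i,R,t,K,s=wrist();cv2.imwrite("pics/fin2w.png",i);np.savez("fin2",R=R,t=t,K=K);g=cv2.cvtColor(i,cv2.COLOR_BGR2GRAY)
print(s["ee_pos"],Ro.from_quat(s["eef_rot"]).as_matrix().round(3).tolist())
for y in range(60,160,4): print(y,"".join(" .:-=+*#%@"[min(9,v//26)] for v in g[y,180:370:2]))
E
```

```text
time: 18.52
ee_pos: [0.6092, -0.1956, 0.0684]
eef_rot: [0.643, 0.766, -0.0, -0.001]
ft_force: [-1.3, -0.1, -1.3]
width: 0.0089
grip_force: 15.0
time: 18.85
ee_pos: [0.6099, -0.1958, 0.0699]
eef_rot: [0.643, 0.766, 0.0, 0.0]
ft_force: [0.2, 0.5, -0.5]
width: 0.0092
grip_force: 15.0
[ 0.6099106  -0.19578051  0.06986051] [[-0.174, 0.985, 0.001], [0.985, 0.174, -0.0], [-0.0, 0.001, -1.0]]
60 ##############%#################################################################%%%%%%%%%%%%%%%
64 ###############################**####################################################%%%%%%%%%%
68 ################*######################################################################%%%%%%%%
72 ##########################################################################################%%%%%
76 ############################################################################################%%%
80 ###############################################*##############################################%
84 ###############################################################################################
88 ################
[... 1075 characters left out ...]
::
132 +++++++++++++-::::::::::::::=**********************************::#%%%%%%%%*:..***************++
136 %%%%%%%%%%%##+............+*#%%%%%%%%%%%%%%%%%%%%%%%%%%%%%%%%%%::#%%%%%%%%*:: %%%%%%%%%%%%%%%%%
140 %%%%%%%%%%%#*+....   .....-*#%%%%%%%%%%%%%%%%%%%%%%%%%%%%%%%%%#=-#%%%%%%%%*===#%%%%%%%%%%%%%#**
144 *****************************************************************#%%%%%%%%******************+  
148 *****************************************************************#%%%%%%%%******************+  
152 *****************************************************************#%%%%%%%%******************+  
156 *****************************************************************#%%%%%%%%******************=
```

In the row-136 profile, the wanted slot spans columns ~305–336 and the bar ~309–329, so it is centred to under 1 mm. The comb is level, about 10 mm above the slot bottoms, with no contact force. I'll hand in.

```bash
python3 -c "
from bench import r
print(r.close_job())"
```

```text
the job is handed in; nothing more can be done
None
```

The job is handed in, with no verdict shown: the movable wall, tray and fixed wall are pushed firmly together, and the broad comb is held level about 10 mm above the slots nearest the fixed wall, touching nothing by the force reading.

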